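Quick spin: switch on, shut the lid, hold the short-spin key

TASK

Give the tubes in the white centrifuge with the open lid a quick spin with closed fingertips, gripping and lifting nothing: first switch it on by pressing down the raised half of the rocker switch on its sloping console (the lid lock only works with the power on), then push its open lid down, without slamming it, until it is fully shut. Last press the long bar-shaped short-spin key right down and keep it down, for the rotor turns only while that key is held; the program finishes while still holding it. Press no other key, and leave everything round the centrifuge standing where it is.

Things in the scene. Friction and masses are not known exactly. Their poses are not given: they have to be found in the camera images.
- centrifuge: white microcentrifuge, fixed to the worktop, 315 mm deep, 215 mm wide, 118 mm high with lid shut; origin on the worktop under its middle; x points from its front (console, robot side) to its rear (lid hinge), y to the left seen from the robot, z up. Round drum 192 mm across, axis 45 mm behind the origin, rim 94 mm high, tubes inside
- panel_mid (a point): centre of the grey console panel's top, 116 mm deep, 214 mm wide, rising to the rear at 0.26 rad; z is its normal, x up the slope, y to the left. Along y from the left: black rocker at +78 mm, two small square keys at +34 and +7 mm, round key at -22 mm, long bar key at -68 mm; keys 20 mm in front of the centre; a dark display behind them
- power_rocker (a joint): mains rocker, rad: 0 off (far half raised, near half down), 0.32 on (far half down, parallel to the panel). An over-centre spring snaps it to either end; about 4 N pressed on the raised far end tips it over and it stays.
- rocker_on_end (a point): point on top of the rocker's raised far half, on its centre line, 16.5 mm behind the pivot, 3 mm from the half's end; it moves with the rocker (about 5 mm down when switched on). The paddle is 38 mm long (front to rear) and 21 mm wide; pressed down, the half still stands about 5 mm above the panel. The point's axes are the rocker's.
- lid (a joint): lid hinge, rad: 0 fully shut, grows as the lid opens, starts at 0.65 to 0.95; its stiff friction hinge stays where it is left, and closing it takes less than 3 N at the lid's front edge. It counts as shut below 0.04.
- lid_hinge (a point): middle of the lid's hinge axis, which runs along the centrifuge's y, 150 mm behind its origin and 100 mm above the worktop
- lid_push (a point): point on the outer (upper) face of the lid on its middle line, 175 mm from the hinge axis and 25 mm inside the round lid's front edge (a lip 46 mm wide stands 7 to 12 mm out from it); moves with the lid. With the lid shut it lies 110 mm above the worktop. The lid is a grey disc 191 mm across and 13 to 18 mm thick with a small lip at its front.
- short_key (a joint): short-spin key (the bar-shaped one at the right), m: 0 up, 0.004 right down; springs back when released, takes 2.4 N to start and 4.8 N at the bottom; counts as held down beyond 0.0028
- short_key_top (a point): centre of the top of the bar-shaped short-spin key, 40 mm wide (across the panel), 17 mm deep, standing 6 mm above the panel; its z axis is the panel's normal, and the key travels against it; its x runs up the slope to the rear
- start_key (a joint): round start key, 22 mm across, between the square keys and the bar, m: 0 up, 0.004 right down; not to be pressed
- time_down_key (a joint): right one of the two small square time keys, 13 mm, m: 0 up, 0.004 right down; not to be pressed
- time_up_key (a joint): left one of the two small square time keys (next to the rocker), 13 mm, m: 0 up, 0.004 right down; not to be pressed
- red_rack: red microtube rack 76x112x34 mm with four capped tubes in it (the tallest 90 mm high), at the right of the centrifuge; origin under its middle; bystander
- carton: small reagent carton 32x46x62 mm, standing at the left of the centrifuge; origin under its middle; bystander
- cup: small white weighing cup upside down, 31 mm across, 32 mm high, at the left of the centrifuge; origin under its middle; bystander
- pen: pen 138 mm long, 11 mm high, lying on the worktop in front of the centrifuge; origin under its middle; bystander
- plate: white 96-well plate 85x128x15 mm at the right front; origin under its middle; bystander
- calculator: desk calculator 150x102x21 mm at the left front; origin under its middle; bystander

How it is judged:
On the way, in this order (a step that is already met when the one before it is completed fails the run):
1. the rocker is switched on (value of joint power_rocker above 0.26 rad), for 0.2 s.
2. the lid is pushed fully shut, with the power on (value of joint lid below 0.04 rad and value of joint power_rocker above 0.26 rad), for 0.2 s.
3. the short-spin key is held down, lid shut and power on (all of step 2 and value of joint short_key above 0.0028 m), for 0.5 s.
At the end, for the whole second after the job is handed in: through the last second the fingers keep the short-spin key pressed (beyond 2.8 of its 4 mm, more than 1 N of finger contact), with the rocker on (beyond 0.26 rad) and the lid shut (below 0.04 rad) (all of step 3 and contact force between the fingers and centrifuge above 1 N and distance between the grasp point and short_key_top below 0.08 m); the arm keeps its last pose, push and grip.
It fails at once if the short-spin key is pressed with the power off or the lid not shut (value of joint short_key above 0.002 m and (value of joint power_rocker below 0.2 rad or value of joint lid above 0.08 rad)).
It fails at once if another key is pressed (value of joint any of start_key, time_down_key, time_up_key above 0.0015 m).
It fails at once if the lid is slammed (faster than 4 rad/s) (velocity of joint lid below -4 rad/s).
It fails at once if the lid is lifted further open (value of joint lid above 1.1 rad).
It fails at once if a bystander is lifted, carried or pushed by more than 25 mm, or tipped over (distance of any of red_rack, carton, cup, pen, plate, calculator from where it was at the start of the episode above 0.025 m or angle between any of carton, cup, red_rack's own z axis and vertical above 0.5 rad).
It also fails if it takes over 51 s, if anything falls off the work surface, if the arm or the gripper's body presses on something with over 40 N, if the wrist force passes 120 N, or if a joint passes its speed limit or range.

ROBOT

A 6-joint arm with a two-finger parallel gripper is mounted at the origin on a cart in front of the work surface, level with it; the furniture and walls round the work are solid. World frame = base frame: x ahead of the robot, y to its left, z up, the work surface at z = 0. Lengths are in m, angles in rad, forces in N, time in s.
With the tool pointing down it reaches from about 0.375 to 0.9 m from the base axis. Payload 3.1 kg.
Tool frame: the origin (TCP) lies at the very end of the fingers, on their centre line; the grasp point (between the pads) lies bot.grip_point_offset behind it (bot.grip_point_offset is the distance from the TCP to the grasp point, in m); z points along the fingers, y is the direction in which the jaws open and shut (so a half turn about z gives the same grasp; the last joint's range is limited). The gripper opens to 85 mm and grips with 20 to 120 N. Pads are 22 mm wide; open, the fingers measure 114 mm over their backs; the gripper's body (76 mm by 85 mm) begins 54 mm behind the grasp point. The pads swing forward as they close: fully open they stand 13 mm farther back than shut.
Start: joints at [-1.369, 0.527, 1.433, -0, 1.181, -0.178], TCP at [0.232, -0.58, 0.231] pointing down, gripper open.
Joint ranges: [-3.08, 3.08], [-0.75, 2.2], [0.22, 2.44], [-1.43, 4.57], [0, 2.65], [-2.85, 2.85]. Speed limits (rad/s): [2.79, 2.79, 3.14, 3.14, 3.14, 3.14].

INTERFACE

Orientations are given as a rotation vector (axis times angle).
In Python, from station import bot, grab_frame, camera_model, workorder, finder gives the robot as it stands.
- The arm moves only by the shell command python3 -m inch 'ROWS' [FORCE]. ROWS is JSON, a list of rows, each an object with "xyz": the shift along the world's x, y, z in mm, a list of three; "rotation": the turn, a rotation vector about the world's x, y, z in rad, a list of three; "grip": the gripper's target within -1 to 1 (fully open at 1, half-way at 0, shut at -1). A call has 1 to 20 rows; each row is the pose to reach, as a shift and turn from the pose commanded when the call began; what a row does not reach only later rows make up. A row lasts 1/10 s, in which the tool goes at most 50 mm and 8.59 degrees, less where a joint would pass 70% of its speed; a pose out of reach is approached as far as the arm can. A call with a gripper value outside its range is refused whole. The fingers move at their own pace and stop on an object; FORCE is the grip in N (left out, the last holds). Time passes only in rows, so rows that repeat a pose let the fingers close. It gives the time, the measured TCP pose, the force and the opening at its end, in the units of the state.
- bot.get_obs(): the state, without advancing time (a new reading comes with each control period).
- grab_frame(name): name is "scene" or "top"; returns the picture (384x512x3 uint8, red, green, blue); there is no depth.
- camera_model(name): a dict with "intrinsics" (3x3 intrinsics, pixels), "R" (3x3) and "t" (3): a world point X has camera coordinates R X + t. Camera axes: x right, y down, z forward; pixel columns grow to the right and rows downward; lengths in m; the calibration is good to about 2 mm. A picture is of the moment at which its call begins. camera_model takes no time and is no camera call.
- workorder.sign_off(): hands the job in, once; it reports no verdict.
Trained networks look in the newest picture that a camera, given by its name, has taken for a name from the list of things; names that differ only in an ending like _2 or _b are one class to them, and where a whole thing is asked for, a point or a joint stands for the part that bears it (a point fixed in the world has none). Each returns a list of dicts, best first, with "p" (0 to 1); they miss things now and then, are a little off and sometimes report something else, mostly with a low value. They report only what shows in the picture. A call takes as long as a camera call.
- finder.regions_of(camera, query): "region" (384x512 bool, what is visible of it) and "at" ([column, row] in pixels, amid what is visible of it).
- finder.landmark_of(camera, query): "at" ([column, row] in pixels: a listed point, or the origin of a listed thing).
The state is a dict: "time": time; "joint_positions": joint angles; "qvel": joint speeds; "joint_torque": joint torques, N m; "tool_pos": TCP position; "eef_rot": TCP orientation; "force": force on the tool from outside, world axes, zero at the start; "ft_torque": the same for the moment, N m; "width": finger opening in m.
Only numpy, scipy, OpenCV 4.12 (cv2) and the standard library are available. Lean on these libraries where they do the work, as an engineer would, in place of code of your own. Each camera call takes 0.05 s, during which the arm holds its last target.

## Working session

There is one attempt and no reset: what is moved stays moved. The work goes in short steps, Python scripts to look and compute and a shell command to move; the robot and the scene stay as the last step left them, time stands still between calls to the robot, and variables do not carry over. Pictures are saved under pics/ and viewed, and the job is handed in when it is done.

```bash
ls; mkdir -p pics; cat > h.py <<'E'
from station import bot, grab_frame, camera_model, workorder, finder
import numpy as np, cv2
def P(c):
    m=camera_model(c); return np.array(m["intrinsics"]),np.array(m["R"]),np.array(m["t"])
def proj(c,X):
    K,R,t=P(c); q=(R@np.asarray(X,float).T).T+t; q=q@K.T; return q[...,:2]/q[...,2:]
def ray(c,uv):
    K,R,t=P(c); d=R.T@np.linalg.inv(K)@np.array([uv[0],uv[1],1.]); o=-R.T@t; return o,d/np.linalg.norm(d)
def onz(c,uv,z):
    o,d=ray(c,uv); return o+d*(z-o[2])/d[2]
def save(img,n,s=1.5):
    cv2.imwrite(n,cv2.resize(img[:,:,::-1],None,fx=s,fy=s,interpolation=cv2.INTER_CUBIC))
E
python3 - <<'E'
from h import *
for c in ["scene","top"]:
    save(grab_frame(c),f"pics/a_{c}.png")
    K,R,t=P(c); print(c,K.round(1).tolist(),(-R.T@t).round(3),R.round(2).tolist())
    for q in ["panel_mid","rocker_on_end","lid_hinge","lid_push","short_key_top","centrifuge"]:
        r=finder.landmark_of(c,q); print(q,[(np.round(x["at"],1).tolist(),round(x["p"],2)) for x in r[:2]])
o=bot.get_obs();print({k:np.round(v,3).tolist() for k,v in o.items()},bot.grip_point_offset)
E
```

```text
pics
scene [[412.2, 0.0, 256.0], [0.0, 412.2, 186.4], [0.0, 0.0, 1.0]] [0.137 0.905 0.733] [[-0.89, -0.45, -0.01], [-0.23, 0.49, -0.84], [0.38, -0.75, -0.54]]
panel_mid [([302.4, 186.8], 0.72)]
rocker_on_end [([296.9, 197.2], 0.48)]
lid_hinge [([230.4, 164.8], 0.91), ([271.8, 233.1], 0.22)]
lid_push [([264.2, 129.6], 0.76), ([230.3, 161.0], 0.5)]
short_key_top [([318.8, 176.5], 0.57)]
centrifuge [([276.9, 200.4], 0.85)]
top [[431.6, 0.0, 250.0], [0.0, 431.6, 184.9], [0.0, 0.0, 1.0]] [ 0.29  -0.011  1.465] [[-0.02, -1.0, -0.02], [-0.98, 0.03, -0.2], [0.2, 0.01, -0.98]]
panel_mid [([226.5, 179.1], 0.7)]
rocker_on_end [([248.5, 217.1], 0.57)]
lid_hinge [([273.1, 210.6], 0.68), ([265.1, 139.7], 0.66)]
lid_push [([272.0, 163.9], 0.93)]
short_key_top []
centrifuge [([271.4, 188.2], 0.59)]
{'time': 0.7, 'joint_positions': [-1.368, 0.527, 1.433, -0.0, 1.181, -0.179], 'qvel': [-0.001, -0.001, -0.001, -0.001, 0.0, 0.001], 'joint_torque': [-0.001, -44.218, -17.839, -0.0, 0.001, 0.0], 'tool_pos': [0.232, -0.58, 0.231], 'eef_rot': [3.085, 0.595, -0.0], 'force': [-0.659, 0.028, -0.387], 'ft_torque': [-0.015, 0.032, -0.027], 'width': 0.085} 0.0187
```

View pics/a_scene.png

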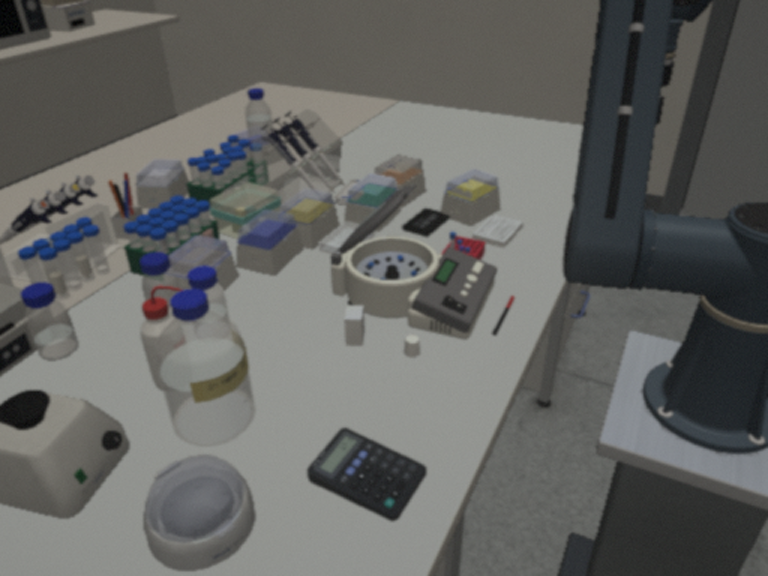

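View pics/a_top.png

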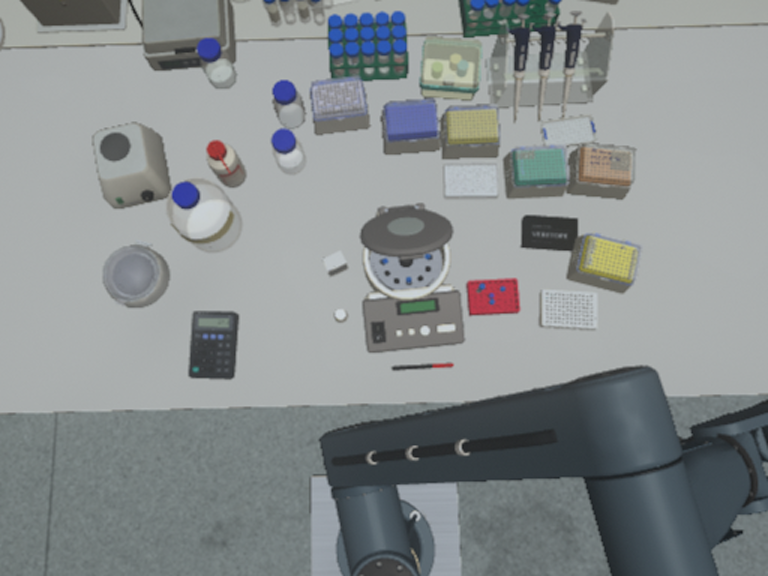

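```bash
python3 - <<'E'
from h import *
a=grab_frame("top"); b=grab_frame("scene")
cv2.imwrite("pics/ct.png",cv2.resize(a[125:245,225:325,::-1],None,fx=6,fy=5,interpolation=cv2.INTER_CUBIC))
cv2.imwrite("pics/cs.png",cv2.resize(b[110:230,210:340,::-1],None,fx=5,fy=5,interpolation=cv2.INTER_CUBIC))
E
```

```text
(no output)
```

View pics/ct.png

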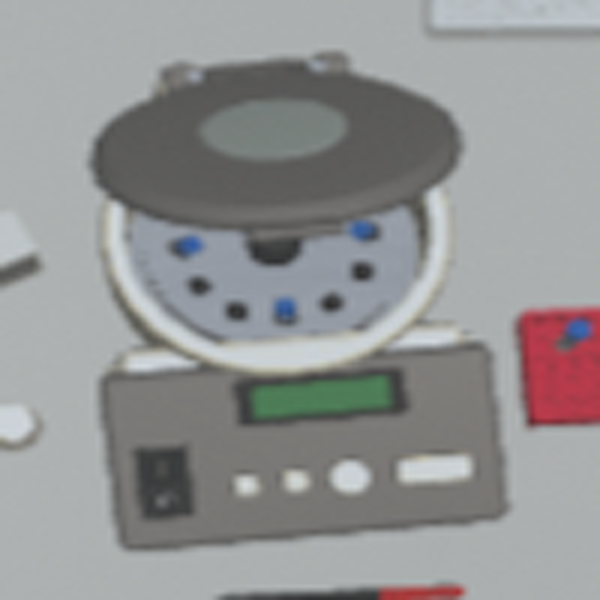

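View pics/cs.png

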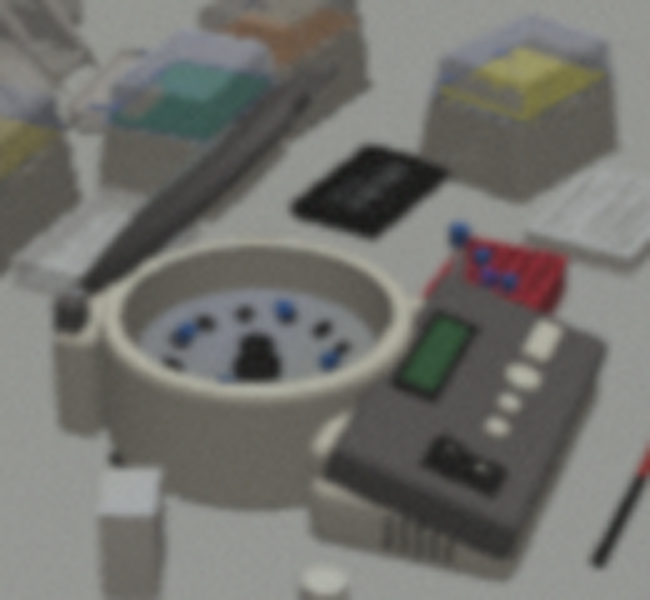

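```bash
cat > fit.py <<'E'
from h import *
from scipy.optimize import least_squares
T=lambda u,v:(225+(u+.5)/6-.5,125+(v+.5)/5-.5)
S=lambda u,v:(210+(u+.5)/5-.5,110+(v+.5)/5-.5)
keys=[(.034,.005),(.007,.005),(-.022,.005),(-.068,.006)]
obs=[]
for (y,h),t,s in zip(keys,[(247,485),(296,481),(350,476),(435,469)],[(497,427),(510,403),(524,376),(543,342)]):
    obs.append(("top",T(*t),(-.02,y,h),1)); obs.append(("scene",S(*s),(-.02,y,h),1))
for q,t in zip([(.058,.107,0),(.058,-.107,0),(-.058,-.107,0),(-.058,.107,0)],[(105,378),(490,345),(503,515),(125,547)]):
    obs.append(("top",T(*t),q,.4))
def frames(p):
    x,y,th,xp,zp=p[:5]; c,s=np.cos(th),np.sin(th)
    Rc=np.array([[c,-s,0],[s,c,0],[0,0,1]]); a=.26
    Rp=Rc@np.array([[np.cos(a),0,-np.sin(a)],[0,1,0],[np.sin(a),0,np.cos(a)]])
    o=np.array([x,y,0]); return Rc,o,Rp,o+Rc@np.array([xp,0,zp])
def C(p,q): Rc,o,_,_=frames(p); return o+np.asarray(q)@Rc.T
def Pn(p,q): _,_,Rp,op=frames(p); return op+np.asarray(q)@Rp.T
def L(a,r,h):  # lid frame-> centrifuge frame
    return np.array([.150-r*np.cos(a)+h*np.sin(a),0,.100+r*np.sin(a)+h*np.cos(a)])
ph=np.linspace(0,2*np.pi,721); rim=np.c_[.045+.096*np.cos(ph),.096*np.sin(ph),0*ph+.094]
def res(p):
    r=[]
    for c,uv,q,w in obs: r+=list((proj(c,Pn(p,q))-uv)*w)
    g=proj("scene",C(p,rim)); r+=[g[:,0].min()-S(103,0)[0],g[:,0].max()-S(415,0)[0],g[:,1].min()-S(0,240)[1],g[:,1].max()-S(0,398)[1]]
    g=proj("top",C(p,rim)); r+=[g[:,0].min()-T(102,0)[0],g[:,0].max()-T(451,0)[0],g[:,1].max()-T(0,374)[1]]
    a=p[5]; lp=C(p,L(a,.175,.010))
    r+=list(.4*(proj("top",lp)-[272,163.9]))+list(.4*(proj("scene",lp)-[264.2,129.6]))
    hp=C(p,[.150,0,.100]); r+=list(.4*(proj("scene",hp)-[230.4,164.8]))
    r+=list((p[3:5]-[-.1,.06])*10)
    return np.array(r)
if __name__=="__main__":
    s=least_squares(res,[.5,0,0,-.1,.06,.8],loss="soft_l1"); p=s.x
    print(p.round(4)); print(res(p).round(1).tolist()); np.save("p.npy",p)
    print("keytop",Pn(p,(-.02,-.068,.006)).round(4),"rocker~",Pn(p,(-.02,.078,.01)).round(4),"lidpush",C(p,L(p[5],.175,.01)).round(4))
    Rc,o,Rp,op=frames(p); print("normal",Rp[:,2].round(3),"x",Rp[:,0].round(3),Rc[:,0].round(3))
    for c in ["scene","top"]:
        im=grab_frame(c)
        im=cv2.resize(im,None,fx=4,fy=4,interpolation=cv2.INTER_CUBIC)
        def dot(X,col):
            for u in proj(c,np.atleast_2d(X)): cv2.circle(im,tuple(int(v) for v in (u+.5)*4-.5),1,col,2)
        dot(C(p,rim[::20]),(255,0,0))
        for y,h in keys+[(.078,.01)]: dot(Pn(p,(-.02,y,h)),(255,0,255))
        for q in [(.058,.107,0),(.058,-.107,0),(-.058,-.107,0),(-.058,.107,0)]: dot(Pn(p,q),(255,255,0))
        Rc=frames(p)[0]
        for f in ph[::30]:
            dot(C(p,L(p[5],.105+.0955*np.cos(f),.01)+[0,.0955*np.sin(f),0]),(0,255,255))
        dot(C(p,L(p[5],.175,.01)),(0,255,0)); dot(C(p,[.15,0,.1]),(0,255,0))
        u=proj(c,C(p,[0,0,.08]))*4; x0=int(max(u[0]-300,0));y0=int(max(u[1]-290,0))
        cv2.imwrite(f"pics/fit_{c}.png",im[y0:y0+540,x0:x0+600,::-1])
E
python3 fit.py
```

```text
[ 0.5675 -0.0675  0.0833 -0.0953  0.0683  0.7997]
[-0.1, 0.0, 0.2, 0.0, 0.0, -0.1, 0.1, 0.0, -0.1, -0.1, -0.2, 0.5, -0.1, -0.2, 0.0, -0.5, -0.6, -0.0, -0.0, -0.3, 0.6, 0.2, -0.3, 0.5, -0.4, 0.5, -1.0, -0.3, -0.5, 0.3, 0.3, 0.1, -0.3, 0.0, 0.4, -0.2, -0.3, 0.0, 0.1]
keytop [ 0.4574 -0.1449  0.0689] rocker~ [0.4442 0.0005 0.0728] lidpush [ 0.6026 -0.0646  0.2325]
normal [-0.256 -0.021  0.966] x [0.963 0.08  0.257] [0.997 0.083 0.   ]
```

View pics/fit_top.png

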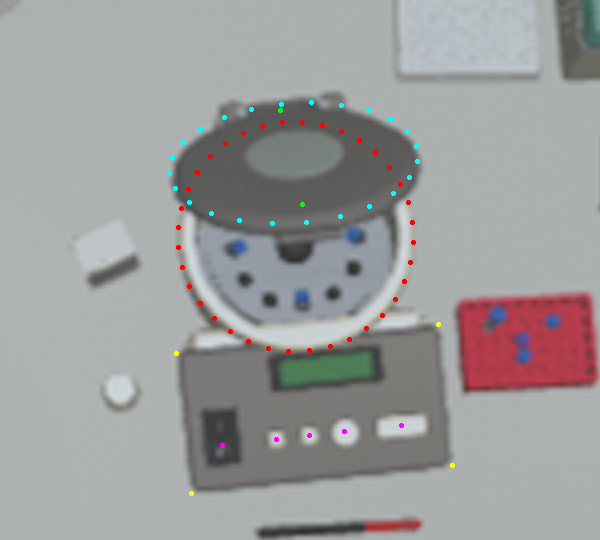

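View pics/fit_scene.png

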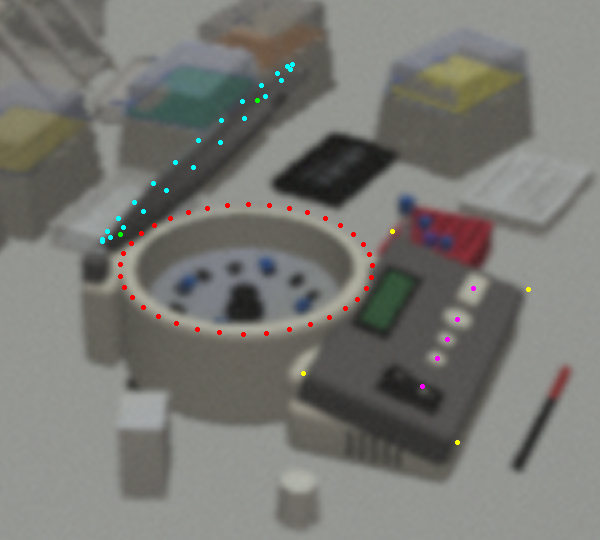

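```bash
cat > ov.py <<'E'
from fit import *
from scipy.spatial.transform import Rotation as Ro
p=np.load("p.npy")
for c,x0,y0 in [("top",240,200),("scene",285,185)]:
    im=cv2.resize(grab_frame(c)[y0:y0+40,x0:x0+50],None,fx=10,fy=10,interpolation=cv2.INTER_CUBIC)
    for px,col in [(-.02,(255,0,0)),(-.014,(0,255,0)),(-.008,(0,0,255))]:
        for dx in (-.019,.019):
            for dy in (-.0105,.0105):
                q=(px+dx*.95,.078+dy,.005+dx*.31)
                if dx>0: pass
                u=(proj(c,Pn(p,q))-[x0,y0]+.5)*10-.5; cv2.circle(im,tuple(int(v) for v in u),3,col,-1)
    cv2.imwrite(f"pics/r_{c}.png",im[:,:,::-1])
m=[cv2.imread(f"pics/r_{c}.png") for c in("top","scene")]
o=cv2.resize(np.hstack(m),(800,320)); cv2.imwrite("pics/rr.png",o)
for px in (-.02,-.014,-.008):
    q=Pn(p,(px+.0165*.95,.078,.005+.0165*.31)); print(px,q.round(4),proj("top",q).round(1),proj("scene",q).round(1))
for c in("scene","top"): 
  for r in finder.regions_of(c,"power_rocker")[:2]: print(c,np.round(r["at"],1),r["p"],r["region"].sum())
for a in (.65,.7,.75,.8): print(a,C(p,L(a,.175,.01)).round(3),proj("scene",C(p,L(a,.2,.0))).round(1),proj("top",C(p,L(a,.2,.0))).round(1))
R0=Ro.from_rotvec([3.085,.595,0]); 
R1=Ro.from_rotvec(-.26*np.array([-np.sin(p[2]),np.cos(p[2]),0]))*Ro.from_euler('z',p[2]-2*np.arctan2(.595,3.085))
print("turn",R1.as_rotvec().round(3),(R1*R0).as_matrix().round(3).tolist())
E
python3 ov.py
```

```text
-0.02 [0.4593 0.0017 0.0769] [251.7 218.6] [300.3 199.6]
-0.014 [0.4651 0.0022 0.0785] [251.5 216.7] [298.4 198.7]
-0.008 [0.4709 0.0027 0.08  ] [251.3 214.9] [296.4 197.9]
scene [301.  204.7] 0.6 97
scene [251.4 143.7] 0.56 547
top [377.6 204.9] 0.36 951
0.65 [ 0.584 -0.066  0.214] [279.  136.5] [274.  178.6]
0.7 [ 0.59  -0.066  0.22 ] [276.9 133.7] [273.9 175.9]
0.75 [ 0.596 -0.065  0.227] [274.7 130.9] [273.7 173.2]
0.8 [ 0.603 -0.065  0.233] [272.4 128.2] [273.5 170.3]
turn [ 0.06  -0.254 -0.296] [[0.963, 0.083, 0.256], [0.08, -0.997, 0.022], [0.257, -0.0, -0.966]]
```

View pics/rr.png

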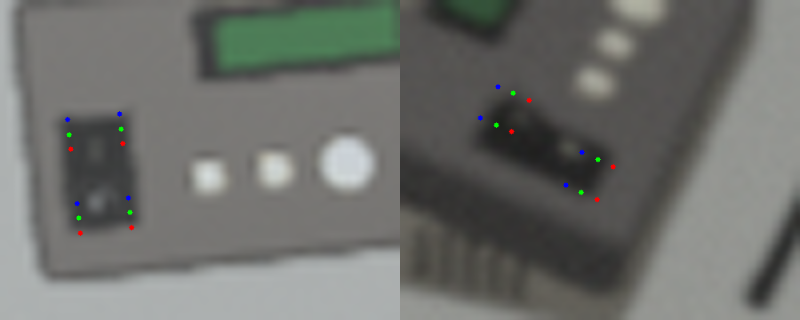

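```bash
python3 -m inch '[{"xyz":[15,40,5],"rotation":[0.006,-0.025,-0.03],"grip":-1},{"xyz":[30,85,10],"rotation":[0.012,-0.05,-0.06],"grip":-1},{"xyz":[47,125,10],"rotation":[0.018,-0.075,-0.09],"grip":-1},{"xyz":[62,165,10],"rotation":[0.024,-0.1,-0.118],"grip":-1},{"xyz":[78,207,10],"rotation":[0.03,-0.127,-0.148],"grip":-1},{"xyz":[94,249,10],"rotation":[0.036,-0.152,-0.178],"grip":-1},{"xyz":[110,290,10],"rotation":[0.042,-0.178,-0.207],"grip":-1},{"xyz":[126,332,10],"rotation":[0.048,-0.203,-0.237],"grip":-1},{"xyz":[141,373,5],"rotation":[0.054,-0.229,-0.266],"grip":-1},{"xyz":[157,415,0],"rotation":[0.06,-0.254,-0.296],"grip":-1},{"xyz":[173,456,-5],"rotation":[0.06,-0.254,-0.296],"grip":-1},{"xyz":[189,498,-10],"rotation":[0.06,-0.254,-0.296],"grip":-1},{"xyz":[204,540,-20],"rotation":[0.06,-0.254,-0.296],"grip":-1},{"xyz":[220,582,-31],"rotation":[0.06,-0.254,-0.296],"grip":-1},{"xyz":[220,582,-31],"rotation":[0.06,-0.254,-0.296],"grip":-1},{"xyz":[220,582,-31],"rotation":[0.06,-0.254,-0.296],"grip":-1}]'
python3 - <<'E'
from h import *
a=grab_frame("top"); b=grab_frame("scene")
cv2.imwrite("pics/b.png",np.hstack([cv2.resize(a[125:245,225:325,::-1],(400,480)),cv2.resize(b[110:230,240:340,::-1],(400,480))]))
o=bot.get_obs();print(o["tool_pos"].round(4),o["eef_rot"].round(3),o["force"].round(2),o["time"],o["width"])
E
```

```text
time: 2.7
tool_pos: [0.4524, 0.0032, 0.2002]
eef_rot: [-3.101, -0.135, -0.405]
force: [0.2, -0.0, 0.6]
width: 0.0
[0.4526 0.001  0.2006] [-3.102 -0.128 -0.407] [-0.1  -0.86 -0.36] 2.8 0.0002781289746376618
```

View pics/b.png

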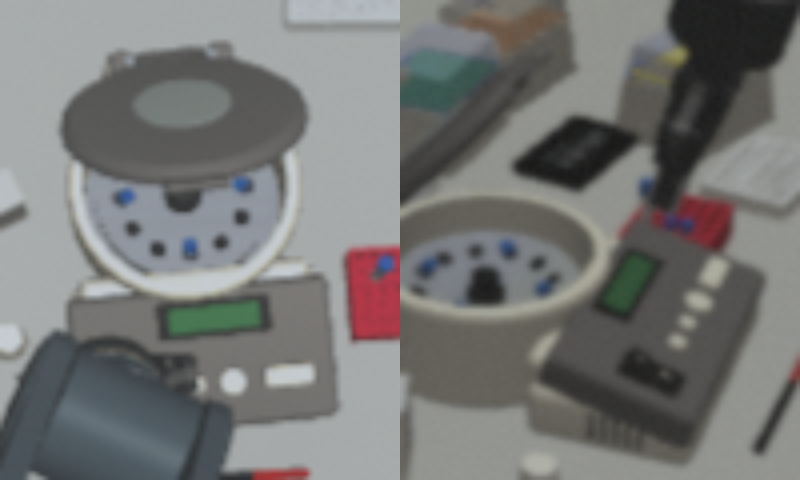

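```bash
python3 - <<'E'
from h import *
o=bot.get_obs();X=o["tool_pos"]
for c in("top","scene"): print(c,proj(c,X).round(1), proj(c,[.465,.002,.0785]).round(1),proj(c,[.457,-.145,.069]).round(1))
a=grab_frame("top"); b=grab_frame("scene")
for im,c in((a,"top"),(b,"scene")):
    u=proj(c,X).astype(int); im[u[1],u[0]]=[255,0,0]
cv2.imwrite("pics/b2.png",np.hstack([cv2.resize(a[175:245,215:285,::-1],(400,400)),cv2.resize(b[120:190,270:340,::-1],(400,400))]))
E
```

```text
top [251.5 215.8] [251.6 216.7] [297.  218.4]
scene [304.9 161.4] [298.4 198.7] [318.4 177.5]
```

View pics/b2.png

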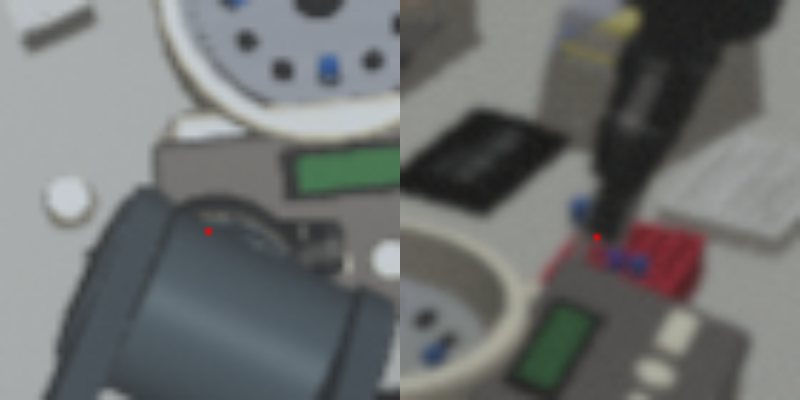

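```bash
python3 -m inch '[{"xyz":[2,0,-25],"rotation":[0,0,0],"grip":-1},{"xyz":[4,1,-55],"rotation":[0,0,0],"grip":-1},{"xyz":[6,1,-80],"rotation":[0,0,0],"grip":-1},{"xyz":[6,1,-90],"rotation":[0,0,0],"grip":-1},{"xyz":[6,1,-90],"rotation":[0,0,0],"grip":-1}]'
python3 -m inch '[{"xyz":[2,0,-7],"rotation":[0,0,0],"grip":-1},{"xyz":[4,0,-14],"rotation":[0,0,0],"grip":-1},{"xyz":[5,0,-20],"rotation":[0,0,0],"grip":-1},{"xyz":[6,0,-23],"rotation":[0,0,0],"grip":-1},{"xyz":[6,0,-23],"rotation":[0,0,0],"grip":-1}]'
python3 - <<'E'
from h import *
o=bot.get_obs(); print(o["tool_pos"].round(4),o["force"].round(2))
a=grab_frame("top"); b=grab_frame("scene")
cv2.imwrite("pics/b3.png",np.hstack([cv2.resize(a[185:235,225:275,::-1],(400,400)),cv2.resize(b[170:220,270:320,::-1],(400,400))]))
E
```

```text
time: 3.4
tool_pos: [0.4576, 0.0012, 0.1091]
eef_rot: [-3.102, -0.123, -0.401]
force: [-0.2, -0.0, -0.3]
width: -0.0002
time: 3.9
tool_pos: [0.4644, 0.0029, 0.087]
eef_rot: [-3.102, -0.129, -0.405]
force: [0.0, 0.1, -0.8]
width: 0.0003
[0.4644 0.0029 0.087 ] [ 0.    0.14 -0.83]
```

View pics/b3.png

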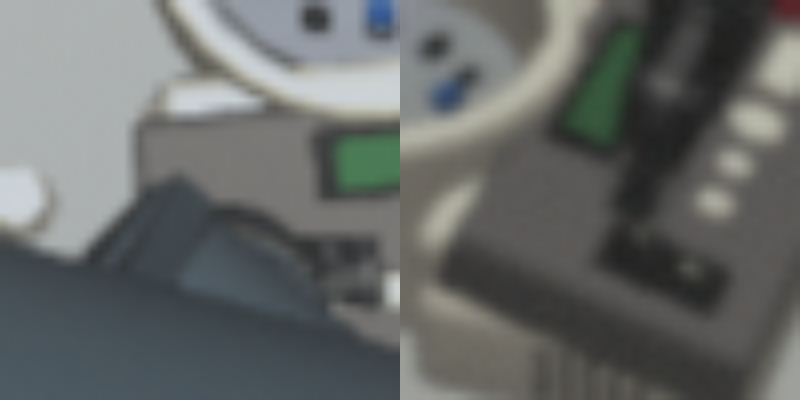

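```bash
python3 -m inch '[{"xyz":[0.5,0,-2],"rotation":[0,0,0],"grip":-1},{"xyz":[1,0,-4],"rotation":[0,0,0],"grip":-1},{"xyz":[1.5,0,-6],"rotation":[0,0,0],"grip":-1},{"xyz":[2,0,-8],"rotation":[0,0,0],"grip":-1},{"xyz":[2,0,-8],"rotation":[0,0,0],"grip":-1}]'
python3 -m inch '[{"xyz":[0.5,0,-2],"rotation":[0,0,0],"grip":-1},{"xyz":[1,0,-4],"rotation":[0,0,0],"grip":-1},{"xyz":[1,0,-4],"rotation":[0,0,0],"grip":-1}]'
```

```text
time: 4.5
tool_pos: [0.4666, 0.0027, 0.0792]
eef_rot: [-3.102, -0.129, -0.406]
force: [-0.3, -0.6, 0.3]
width: -0.0003
time: 4.8
tool_pos: [0.4671, 0.0028, 0.0754]
eef_rot: [-3.102, -0.129, -0.406]
force: [-1.3, 0.0, 4.5]
width: -0.0005
```

```bash
python3 -m inch '[{"xyz":[0.4,0,-1.5],"rotation":[0,0,0],"grip":-1},{"xyz":[0.4,0,-1.5],"rotation":[0,0,0],"grip":-1}]'; python3 -m inch '[{"xyz":[0.4,0,-1.5],"rotation":[0,0,0],"grip":-1},{"xyz":[0.4,0,-1.5],"rotation":[0,0,0],"grip":-1}]'
python3 -m inch '[{"xyz":[0.4,0,-1.5],"rotation":[0,0,0],"grip":-1},{"xyz":[0.4,0,-1.5],"rotation":[0,0,0],"grip":-1}]'
```

```text
time: 5.0
tool_pos: [0.4672, 0.0029, 0.0752]
eef_rot: [-3.102, -0.129, -0.408]
force: [-5.7, -0.8, 20.4]
width: 0.0
time: 5.2
tool_pos: [0.4673, 0.0029, 0.075]
eef_rot: [-3.102, -0.129, -0.411]
force: [-10.3, -1.4, 36.9]
width: -0.0002
time: 5.4
tool_pos: [0.4673, 0.0029, 0.0747]
eef_rot: [-3.103, -0.129, -0.414]
force: [-15.1, -2.8, 52.0]
width: -0.0001
```

```bash
python3 -m inch '[{"xyz":[-1,0,4],"rotation":[0,0,0],"grip":-1},{"xyz":[-4,0,14],"rotation":[0,0,0],"grip":-1},{"xyz":[-10,0,40],"rotation":[0,0,0],"grip":-1},{"xyz":[-10,-20,80],"rotation":[0,0,0],"grip":-1},{"xyz":[-10,-60,120],"rotation":[0,0,0],"grip":-1},{"xyz":[-10,-100,140],"rotation":[0,0,0],"grip":-1},{"xyz":[-10,-100,140],"rotation":[0,0,0],"grip":-1}]'
python3 - <<'E'
from h import *
o=bot.get_obs(); print(o["tool_pos"].round(4),o["force"].round(2))
a=grab_frame("top"); b=grab_frame("scene")
cv2.imwrite("pics/b4.png",np.hstack([cv2.resize(a[190:240,230:280,::-1],(400,400),interpolation=2),cv2.resize(b[180:220,280:320,::-1],(400,400),interpolation=2)]))
E
```

```text
time: 6.1
tool_pos: [0.4622, -0.1036, 0.2148]
eef_rot: [-3.108, -0.122, -0.423]
force: [0.8, -0.6, 0.5]
width: -0.0001
[ 0.4622 -0.1036  0.2148] [ 0.83 -0.62  0.5 ]
```

View pics/b4.png

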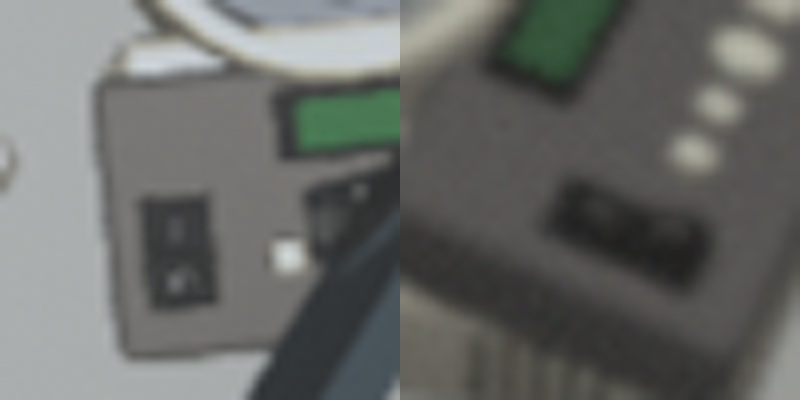

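```bash
python3 - <<'E'
from h import *
def g(a,b): return np.hstack([cv2.resize(a[200:235,235:270],(400,300),interpolation=2),cv2.resize(b[180:220,280:320],(400,300),interpolation=2)])
o=[cv2.resize(cv2.imread(f"pics/a_{c}.png"),(512,384),interpolation=cv2.INTER_AREA) for c in("top","scene")]
n=[grab_frame(c)[:,:,::-1] for c in("top","scene")]
cv2.imwrite("pics/b5.png",np.vstack([g(*o),g(*n)]))
E
```

```text
(no output)
```

View pics/b5.png

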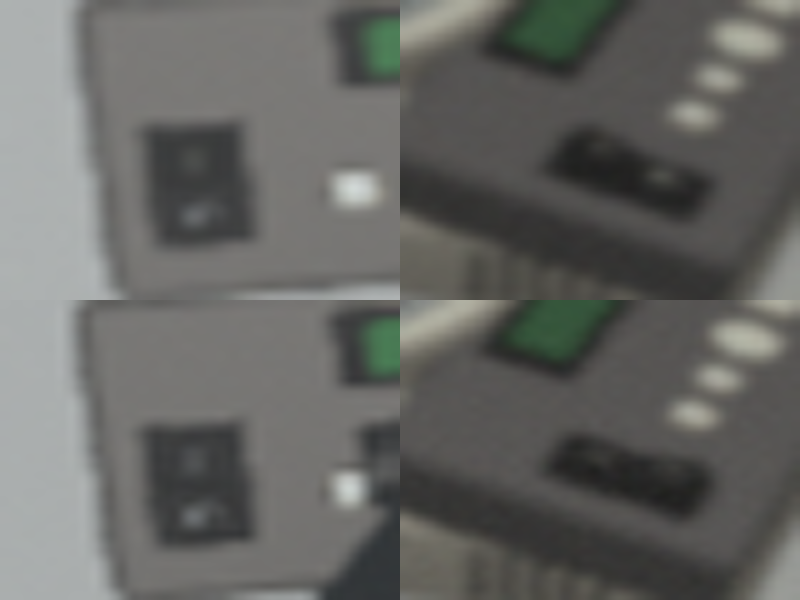

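```bash
python3 -m inch '[{"xyz":[0,0,40],"rotation":[0,0,0],"grip":-1},{"xyz":[0,0,80],"rotation":[0,0,0],"grip":-1},{"xyz":[20,6,95],"rotation":[0,0,0],"grip":-1},{"xyz":[60,18,95],"rotation":[0,0,0],"grip":-1},{"xyz":[100,30,95],"rotation":[0,0,0],"grip":-1},{"xyz":[135,38,95],"rotation":[0,0,0],"grip":-1},{"xyz":[144,40,90],"rotation":[0,0,0],"grip":-1},{"xyz":[144,40,70],"rotation":[0,0,0],"grip":-1},{"xyz":[144,40,50],"rotation":[0,0,0],"grip":-1},{"xyz":[144,40,40],"rotation":[0,0,0],"grip":-1},{"xyz":[144,40,40],"rotation":[0,0,0],"grip":-1}]'
python3 - <<'E'
from h import *
o=bot.get_obs(); X=o["tool_pos"];print(X.round(4),o["force"].round(2))
a=grab_frame("top"); b=grab_frame("scene")
for im,c in((a,"top"),(b,"scene")):
    u=proj(c,X).astype(int); im[u[1],u[0]]=[255,0,0]
cv2.imwrite("pics/b6.png",np.hstack([cv2.resize(a[125:225,225:325,::-1],(400,400),interpolation=2),cv2.resize(b[100:200,220:320,::-1],(400,400),interpolation=2)]))
E
```

```text
time: 7.4
tool_pos: [0.6001, -0.0557, 0.2477]
eef_rot: [-3.1, -0.13, -0.395]
force: [-1.1, -0.4, -0.7]
width: 0.0001
[ 0.6001 -0.0557  0.2477] [-1.14 -0.36 -0.7 ]
```

View pics/b6.png

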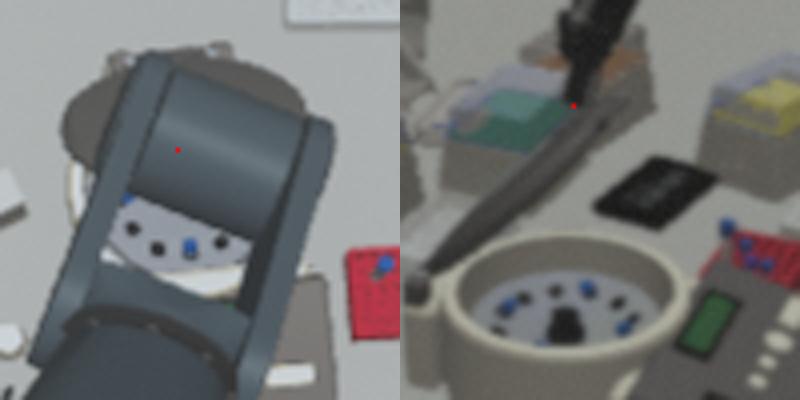

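```bash
python3 -m inch '[{"xyz":[2,-4,-8],"rotation":[0,0,0],"grip":-1},{"xyz":[3,-8,-15],"rotation":[0,0,0],"grip":-1},{"xyz":[-3,-9,-21],"rotation":[0,0,0],"grip":-1},{"xyz":[-9,-9,-28],"rotation":[0,0,0],"grip":-1},{"xyz":[-15,-10,-35],"rotation":[0,0,0],"grip":-1},{"xyz":[-20,-10,-42],"rotation":[0,0,0],"grip":-1},{"xyz":[-20,-10,-42],"rotation":[0,0,0],"grip":-1}]'
python3 - <<'E'
from h import *
o=bot.get_obs(); X=o["tool_pos"];print(X.round(4),o["force"].round(2))
a=grab_frame("top"); b=grab_frame("scene")
for im,c in((a,"top"),(b,"scene")):
    u=proj(c,X).astype(int); im[u[1],u[0]]=[255,0,0]
cv2.imwrite("pics/b7.png",np.hstack([cv2.resize(a[125:225,225:325,::-1],(400,400),interpolation=2),cv2.resize(b[100:200,220:320,::-1],(400,400),interpolation=2)]))
E
```

```text
time: 8.2
tool_pos: [0.5805, -0.0667, 0.2073]
eef_rot: [-3.101, -0.128, -0.4]
force: [0.3, 0.7, -0.2]
width: 0.0003
[ 0.5805 -0.0667  0.2073] [ 0.29  0.67 -0.2 ]
```

View pics/b7.png

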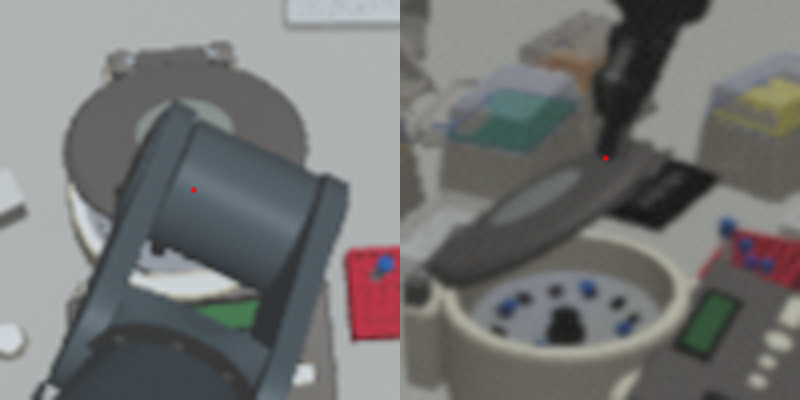

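```bash
python3 -m inch '[{"xyz":[-5,0,-9],"rotation":[0,0,0],"grip":-1},{"xyz":[-10,-1,-17],"rotation":[0,0,0],"grip":-1},{"xyz":[-14,-1,-25],"rotation":[0,0,0],"grip":-1},{"xyz":[-18,-1,-33],"rotation":[0,0,0],"grip":-1},{"xyz":[-21,-2,-41],"rotation":[0,0,0],"grip":-1},{"xyz":[-24,-2,-50],"rotation":[0,0,0],"grip":-1},{"xyz":[-27,-2,-59],"rotation":[0,0,0],"grip":-1},{"xyz":[-29,-2,-67],"rotation":[0,0,0],"grip":-1},{"xyz":[-31,-2,-76],"rotation":[0,0,0],"grip":-1},{"xyz":[-32,-2,-84],"rotation":[0,0,0],"grip":-1},{"xyz":[-32,-2,-89],"rotation":[0,0,0],"grip":-1},{"xyz":[-32,-2,-92],"rotation":[0,0,0],"grip":-1},{"xyz":[-32,-2,-92],"rotation":[0,0,0],"grip":-1}]'
python3 -m inch '[{"xyz":[0,0,-1],"rotation":[0,0,0],"grip":-1},{"xyz":[0,0,-2],"rotation":[0,0,0],"grip":-1},{"xyz":[0,0,-2],"rotation":[0,0,0],"grip":-1}]'
```

```text
time: 9.6
tool_pos: [0.5505, -0.0692, 0.1164]
eef_rot: [-3.102, -0.129, -0.405]
force: [0.6, -0.0, -0.0]
width: 0.0004
time: 9.9
tool_pos: [0.5507, -0.0692, 0.115]
eef_rot: [-3.102, -0.129, -0.406]
force: [-0.5, 0.7, 0.0]
width: 0.0001
```

```bash
python3 -m inch '[{"xyz":[0,0,-1],"rotation":[0,0,0],"grip":-1},{"xyz":[0,0,-2],"rotation":[0,0,0],"grip":-1},{"xyz":[0,0,-2],"rotation":[0,0,0],"grip":-1}]'
python3 -m inch '[{"xyz":[0,0,-1],"rotation":[0,0,0],"grip":-1},{"xyz":[0,0,-2],"rotation":[0,0,0],"grip":-1},{"xyz":[0,0,-2],"rotation":[0,0,0],"grip":-1}]'
python3 - <<'E'
from h import *
o=bot.get_obs(); X=o["tool_pos"];print(X.round(4),o["force"].round(2))
a=grab_frame("top"); b=grab_frame("scene")
cv2.imwrite("pics/b8.png",np.hstack([cv2.resize(a[125:225,225:325,::-1],(400,400),interpolation=2),cv2.resize(b[100:200,220:320,::-1],(400,400),interpolation=2)]))
E
```

```text
time: 10.2
tool_pos: [0.5507, -0.0692, 0.1129]
eef_rot: [-3.102, -0.129, -0.406]
force: [0.3, -0.3, 0.6]
width: 0.0003
time: 10.5
tool_pos: [0.5507, -0.0692, 0.1123]
eef_rot: [-3.102, -0.13, -0.408]
force: [-4.2, 0.1, 13.1]
width: 0.0003
[ 0.5507 -0.0692  0.1123] [-4.23  0.15 13.1 ]
```

View pics/b8.png

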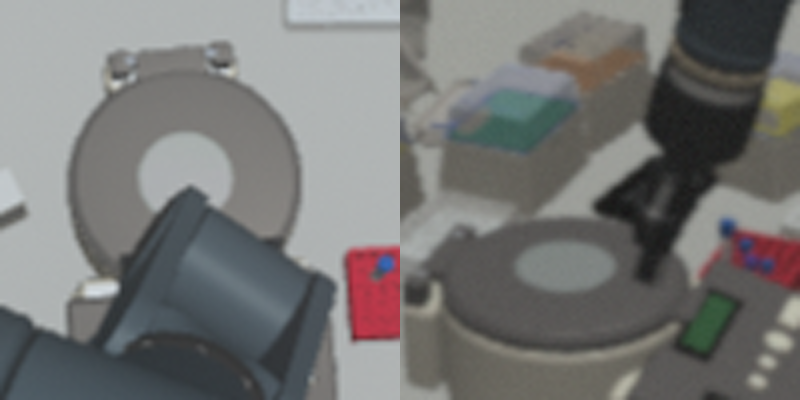

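```bash
python3 -m inch '[{"xyz":[0,0,15],"rotation":[0,0,0],"grip":-1},{"xyz":[0,0,45],"rotation":[0,0,0],"grip":-1},{"xyz":[-15,-12,75],"rotation":[0,0,0],"grip":-1},{"xyz":[-45,-35,85],"rotation":[0,0,0],"grip":-1},{"xyz":[-75,-58,80],"rotation":[0,0,0],"grip":-1},{"xyz":[-101,-78,60],"rotation":[0,0,0],"grip":-1},{"xyz":[-101,-78,30],"rotation":[0,0,0],"grip":-1},{"xyz":[-101,-78,10],"rotation":[0,0,0],"grip":-1},{"xyz":[-101,-78,0],"rotation":[0,0,0],"grip":-1},{"xyz":[-101,-78,0],"rotation":[0,0,0],"grip":-1},{"xyz":[-101,-78,0],"rotation":[0,0,0],"grip":-1}]'
python3 - <<'E'
from h import *
from scipy.spatial.transform import Rotation as Ro
o=bot.get_obs(); X=o["tool_pos"];print(X.round(4),o["force"].round(2),Ro.from_rotvec(o["eef_rot"]).as_matrix().round(3).tolist())
a=grab_frame("top"); b=grab_frame("scene")
for im,c in((a,"top"),(b,"scene")):
    u=proj(c,X).astype(int); im[u[1],u[0]]=[255,0,0]
cv2.imwrite("pics/b9.png",np.hstack([cv2.resize(a[125:245,225:345,::-1],(400,400),interpolation=2),cv2.resize(b[120:220,250:350,::-1],(400,400),interpolation=2)]))
E
```

```text
time: 11.7
tool_pos: [0.4496, -0.1472, 0.1108]
eef_rot: [-3.102, -0.129, -0.405]
force: [0.1, -0.5, 0.3]
width: 0.0
[ 0.4496 -0.1472  0.1108] [ 0.08 -0.53  0.28] [[0.963, 0.083, 0.256], [0.08, -0.997, 0.022], [0.257, -0.0, -0.966]]
```

View pics/b9.png

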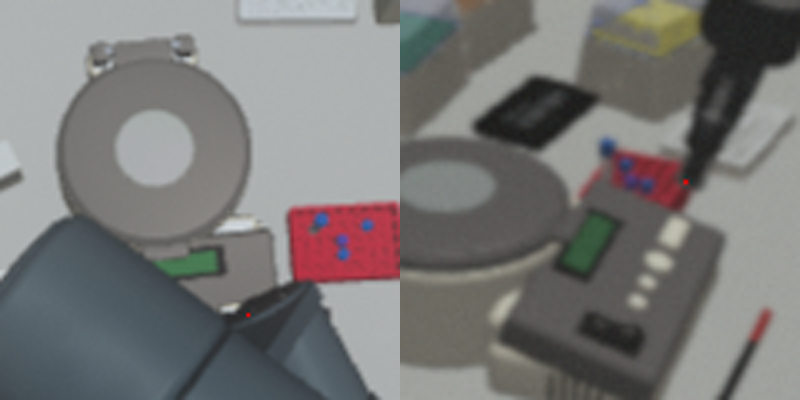

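```bash
python3 -m inch '[{"xyz":[1,0,-10],"rotation":[0,0,0],"grip":-1},{"xyz":[3,0.5,-20],"rotation":[0,0,0],"grip":-1},{"xyz":[5,1,-30],"rotation":[0,0,0],"grip":-1},{"xyz":[6.5,1,-35],"rotation":[0,0,0],"grip":-1},{"xyz":[6.5,1,-35],"rotation":[0,0,0],"grip":-1}]'
python3 - <<'E'
from h import *
o=bot.get_obs(); X=o["tool_pos"];print(X.round(4),o["force"].round(2))
a=grab_frame("top"); b=grab_frame("scene")
cv2.imwrite("pics/b10.png",np.hstack([cv2.resize(a[185:245,265:325,::-1],(400,400),interpolation=2),cv2.resize(b[155:215,280:340,::-1],(400,400),interpolation=2)]))
E
```

```text
time: 12.3
tool_pos: [0.4564, -0.1462, 0.0759]
eef_rot: [-3.102, -0.13, -0.406]
force: [0.5, -0.4, 0.1]
width: -0.0004
[ 0.4564 -0.1462  0.0759] [ 0.46 -0.35  0.1 ]
```

View pics/b10.png

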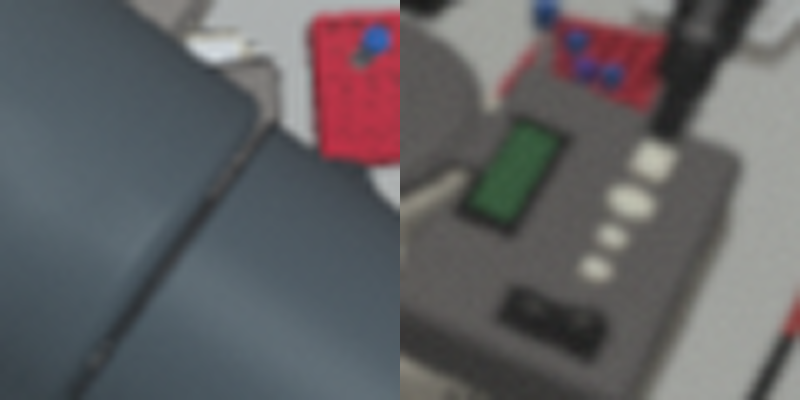

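```bash
python3 -m inch '[{"xyz":[0.5,0,-2],"rotation":[0,0,0],"grip":-1},{"xyz":[1,0,-4],"rotation":[0,0,0],"grip":-1},{"xyz":[1.5,0,-6],"rotation":[0,0,0],"grip":-1},{"xyz":[2,0,-7.5],"rotation":[0,0,0],"grip":-1},{"xyz":[2,0,-7.5],"rotation":[0,0,0],"grip":-1}]'
python3 -m inch '[{"xyz":[0.3,0,-1],"rotation":[0,0,0],"grip":-1},{"xyz":[0.5,0,-2],"rotation":[0,0,0],"grip":-1},{"xyz":[0.5,0,-2],"rotation":[0,0,0],"grip":-1}]'
```

```text
time: 12.9
tool_pos: [0.4581, -0.1463, 0.0684]
eef_rot: [-3.102, -0.129, -0.406]
force: [-0.4, 0.4, 2.8]
width: 0.0
time: 13.2
tool_pos: [0.4585, -0.1463, 0.0669]
eef_rot: [-3.102, -0.129, -0.407]
force: [-3.2, -0.2, 9.9]
width: 0.0002
```

```bash
python3 -m inch '[{"xyz":[0.3,0,-1],"rotation":[0,0,0],"grip":-1},{"xyz":[0.3,0,-1],"rotation":[0,0,0],"grip":-1}]'
python3 - <<'E'
from h import *
o=bot.get_obs(); X=o["tool_pos"];print(X.round(4),o["force"].round(2),o["ft_torque"].round(2))
from fit import *
p=np.load("p.npy"); R,_o,Rp,op=frames(p); print("tip in panel",(Rp.T@(X-op)).round(4))
a=grab_frame("top"); b=grab_frame("scene")
n=cv2.resize(b[150:200,290:340,::-1],(400,400),interpolation=2)
cv2.imwrite("pics/b11.png",np.hstack([n,cv2.resize(b[180:220,280:320,::-1],(400,400),interpolation=2)]))
E
```

```text
time: 13.4
tool_pos: [0.4586, -0.1462, 0.0668]
eef_rot: [-3.103, -0.129, -0.408]
force: [-6.7, -0.9, 21.4]
width: 0.0001
[ 0.4586 -0.1462  0.0668] [-6.68 -0.92 21.36] [ 0.02  0.25 -0.02]
tip in panel [-0.0195 -0.0694  0.0037]
```

View pics/b11.png

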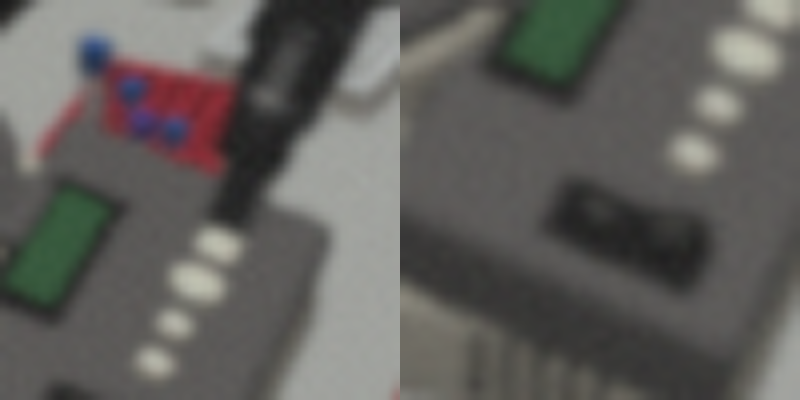

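```bash
python3 -m inch '[{"xyz":[-0.7,0,2.5],"rotation":[0,0,0],"grip":-1},{"xyz":[-0.7,0,2.5],"rotation":[0,0,0],"grip":-1},{"xyz":[-0.7,0,2.5],"rotation":[0,0,0],"grip":-1}]' | grep -E "pos|force"
python3 -m inch '[{"xyz":[-0.3,0,1],"rotation":[0,0,0],"grip":-1},{"xyz":[-0.3,0,1],"rotation":[0,0,0],"grip":-1},{"xyz":[-0.3,0,1],"rotation":[0,0,0],"grip":-1}]'| grep -E "pos|force"
python3 -m inch '[{"xyz":[-0.3,0,1],"rotation":[0,0,0],"grip":-1},{"xyz":[-0.3,0,1],"rotation":[0,0,0],"grip":-1},{"xyz":[-0.3,0,1],"rotation":[0,0,0],"grip":-1}]'| grep -E "pos|force"
python3 -m inch '[{"xyz":[-0.3,0,1],"rotation":[0,0,0],"grip":-1},{"xyz":[-0.3,0,1],"rotation":[0,0,0],"grip":-1},{"xyz":[-0.3,0,1],"rotation":[0,0,0],"grip":-1}]'| grep -E "pos|force"
python3 -m inch '[{"xyz":[-0.3,0,1],"rotation":[0,0,0],"grip":-1},{"xyz":[-0.3,0,1],"rotation":[0,0,0],"grip":-1},{"xyz":[-0.3,0,1],"rotation":[0,0,0],"grip":-1}]'| grep -E "pos|force"
python3 -m inch '[{"xyz":[-0.3,0,1],"rotation":[0,0,0],"grip":-1},{"xyz":[-0.3,0,1],"rotation":[0,0,0],"grip":-1},{"xyz":[-0.3,0,1],"rotation":[0,0,0],"grip":-1}]'| grep -E "pos|force"
```

```text
tool_pos: [0.4582, -0.1463, 0.0679]
force: [0.3, 0.4, 4.5]
tool_pos: [0.458, -0.1463, 0.0687]
force: [0.0, 0.6, 3.8]
tool_pos: [0.4577, -0.1463, 0.0699]
force: [2.0, 0.3, 2.8]
tool_pos: [0.4571, -0.1462, 0.0708]
force: [0.9, -0.7, 2.2]
tool_pos: [0.4565, -0.1459, 0.0716]
force: [0.3, -0.3, -0.5]
tool_pos: [0.4566, -0.1462, 0.0728]
force: [0.6, 0.6, 0.8]
```

```bash
python3 -m inch '[{"xyz":[0.5,0,-2],"rotation":[0,0,0],"grip":-1},{"xyz":[1,0,-4],"rotation":[0,0,0],"grip":-1},{"xyz":[1.7,0,-6],"rotation":[0,0,0],"grip":-1},{"xyz":[2,0,-7],"rotation":[0,0,0],"grip":-1},{"xyz":[2,0,-7],"rotation":[0,0,0],"grip":-1},{"xyz":[2,0,-7],"rotation":[0,0,0],"grip":-1},{"xyz":[2,0,-7],"rotation":[0,0,0],"grip":-1},{"xyz":[2,0,-7],"rotation":[0,0,0],"grip":-1},{"xyz":[2,0,-7],"rotation":[0,0,0],"grip":-1},{"xyz":[2,0,-7],"rotation":[0,0,0],"grip":-1},{"xyz":[2,0,-7],"rotation":[0,0,0],"grip":-1},{"xyz":[2,0,-7],"rotation":[0,0,0],"grip":-1}]'
python3 - <<'E'
from h import *
b=grab_frame("scene"); a=grab_frame("top"); o=bot.get_obs(); print(o["tool_pos"].round(4),o["force"].round(2))
cv2.imwrite("pics/c1.png",np.hstack([cv2.resize(a[125:245,225:345,::-1],(400,400),interpolation=2),cv2.resize(b[110:230,220:340,::-1],(400,400),interpolation=2)]))
E
```

```text
time: 16.5
tool_pos: [0.4583, -0.1461, 0.0668]
eef_rot: [-3.102, -0.129, -0.407]
force: [-6.0, -0.7, 16.0]
width: 0.0001
[ 0.4583 -0.1462  0.0668] [-5.02  0.13 16.52]
```

View pics/c1.png

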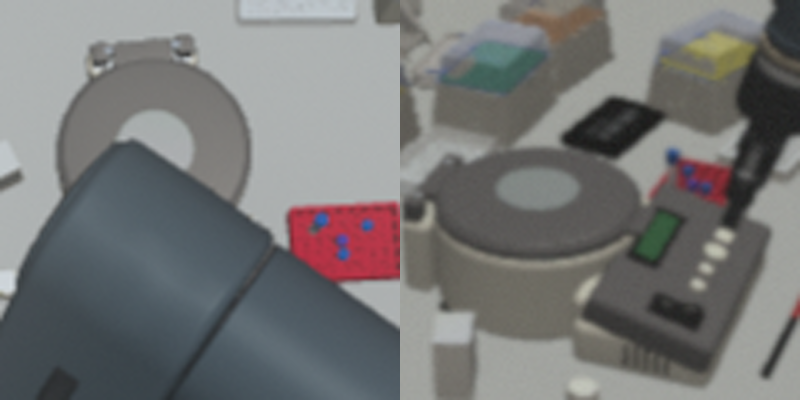

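```bash
python3 -c "
from station import workorder,bot
print(workorder.sign_off()); o=bot.get_obs(); print(o['time'],o['tool_pos'],o['force'])"
```

```text
the job is handed in; nothing more can be done
None
the job is handed in; nothing more can be done
```

The short spin is set up and running: the centrifuge is on, its lid is shut, and the closed fingertips are holding the short-spin key down. I handed the job in at about 16.6 s, in that state. I got no verdict, and no joint values were available, so these checks rest on forces, positions and pictures.

- **Rocker:** I pressed its raised far half down to a hard stop (up to about 54 N, more than it needed). In the scene camera its look changed to near half raised. Its angle is judged only from that and from how deep the stop was.
- **Lid:** I lowered it slowly, at roughly 0.5 rad/s, until it hit its stop at 13 N. The tip was then within about 0.5 mm of the height I had calculated for a shut lid, and the later pictures show it still flat on the drum.
- **Short-spin key:** The fit placed the panel about 1.5 mm too low, so the first hard stop came higher than expected. I eased off to check and felt the spring over about 4 mm (4.5 N falling to about 2 N), which confirmed it was the key. That released the key once before I pressed it down again. The last reading was about 17 N, with the key right down.
- **Surroundings:** Nothing showed as moved in the last pictures and no other key was touched. The calculator, plate and most of the pen were outside the final crops, so I did not check those again, but the arm stayed well clear of them.

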